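Draw the figure tote out from under the paint shelf and hold it up level

TASK

Slide the wooden tote of primed figures along the table, by its handle, until it is right out from under the paint shelf, without banging it on the shelf unit. Then lift it by the handle about 10 cm clear of the table and finish still holding it there, steady and level, so that I can look the figures over: they must all stay standing in it, and the other things on the table stay where they are.

Things in the scene. Friction and masses are not known exactly. Their poses are not given: they have to be found in the camera images.
- station: wooden paint station, fixed: an open bay 190 mm wide, 156 high, 310 deep under a 12 mm shelf board carrying paint bottles (to 275 mm above the table, none within 45 mm of the board's front edge); walls 10 mm; a 170 mm wide column of white drawers against the bay on its -y side. Origin: on the table, mid-mouth of the bay, below the board's front edge. x points into the bay (-x is the way out), z up
- tote: plywood tote in the bay, sticking out 105 to 155 mm: 260 long (x, into the bay, within 0.04 rad of the station's x), 150 wide (y), 140 high; 0.5 to 0.9 kg loaded. Floor 8 mm, side rims 30 high, end boards 8 mm thick tapering from 150 wide to 60 at the top, a handle rail between them. About 20 mm free on either side in the bay, 16 above. Origin: centre of its underside
- handle_mid (a point): middle of the tote's handle rail, axes as the tote's, 124 mm above the tote's underside. The rail runs along x from -122 to +122 mm of this point between the end boards, is 14 mm wide (y) and 24 high (z), edges rounded. Nothing else between the end boards is higher than 90 mm above the tote's underside
- tote_back (a point): the middle of the lower edge of the tote's rear end, the end that is deepest in the bay: 130 mm along x from the tote's origin, on its underside
- fig_spear: a small grey figure with a spear and a round shield on a cork, 82 mm high, cork 32 mm across; stands loose in the tote. Origin: centre of the cork's underside, z up.
- fig_wing: a small grey winged figure on a cork, 75 mm high, cork 32 mm across; stands loose in the tote. Origin as above.
- fig_plain: a small grey unarmed figure on a cork, 75 mm high, cork 32 mm across; stands loose in the tote. Origin as above.
- fig_brute: a squat dark cast-metal horned beast on a wide cork, 75 mm high, cork 41 mm across, much heavier than the rest (about 0.11 kg); stands loose in the tote. Origin as above. Which figure stands in which corner of the tote varies.
- bottle_a: a loose dropper bottle of paint, 25 mm across, 72 mm high, on the table beside the tote's way out, on the side of the station's +y. Origin: centre of its underside.
- bottle_b: a second such bottle, on the other side of the tote's way out. Origin: centre of its underside.
- loner: a grey spear figure on a cork, 85 mm high, standing alone on the table to the side of the station's -y. Origin: centre of the cork's underside.
- pot: an empty glass pot, 56 mm across, 60 mm high, loose on the table. Origin: centre of its underside.
- palette: a flat closed palette case, white with an orange band, 150 x 210 x 24 mm, loose on the table. Origin: centre of its underside.
- kitbox: a closed cardboard box with a yellow lid, 85 x 190 x 45 mm, loose on the table. Origin: centre of its underside.
Things that resemble listed ones, but are neither listed nor needed, are in the scene too. Leave any green, purple or red look-alike of the kitbox alone.

How it is judged:
By the outcome, as a careful person would: the job done as asked, in the order asked, and still so for the second after the job is handed in, while the arm keeps its last pose, push and grip.
It also fails if it takes over 45 s, if anything falls off the work surface, if the arm or the gripper's body presses on something with over 40 N, if the wrist force passes 120 N, or if a joint passes its speed limit or range.

ROBOT

A 6-joint arm with a two-finger parallel gripper is mounted at the origin on the work surface. World frame = base frame: x ahead of the robot, y to its left, z up, the work surface at z = 0. Lengths are in m, angles in rad, forces in N, time in s.
With the tool pointing down it reaches from about 0.375 to 0.9 m from the base axis. Payload 3.1 kg.
Tool frame: the origin (TCP) lies on the front face of the gripper's body, between the roots of the fingers; the fingertips stand 70 mm ahead of it and the grasp point (between the pads) lies 51 mm ahead of it; z points along the fingers, y is the line along which they close (so a half turn about z gives the same grasp; the last joint's range is limited). The gripper opens to 87 mm and grips with 3 to 60 N. Pads are 19 mm wide; open, the fingers measure 117 mm over their backs; the gripper's body (75 mm by 190 mm) begins 51 mm behind the grasp point.
Start: joints at [0.973, 0.527, 1.433, -0, 1.181, -0.178], TCP at [0.255, 0.571, 0.292] pointing down, gripper open.
Joint ranges: [-3.08, 3.08], [-0.75, 2.2], [0.22, 2.44], [-1.43, 4.57], [0, 2.65], [-2.85, 2.85]. Speed limits (rad/s): [2.79, 2.79, 3.14, 3.14, 3.14, 3.14].

INTERFACE

Orientations are given as a unit quaternion [x, y, z, w].
In Python, from rig import robot, cams, ticket gives the robot as it stands. The module is installed in compiled form; this text tells all that it offers.
- The arm moves only by the shell command python3 -m crank 'ROWS' [FORCE]. ROWS is JSON, a list of rows, each a list of 7 numbers: the shift along the tool's x, y, z in cm, then the turn, a rotation vector about the tool's x, y, z in rad, then the closure, from 0 (fully open) to 1 (shut). A call has 1 to 5 rows; each row shifts and turns the commanded pose from where the row before left it, along the tool's axes as they then stand; what a row does not reach is not made up. A row lasts 1/8 s, in which the tool goes at most 62.5 mm and 10.7 degrees, less where a joint would pass 70% of its speed; a pose out of reach is approached as far as the arm can. A call is refused whole if a number of a shift passes 6.25 or a number of a turn 0.188, either way. A call with a gripper value outside its range is refused whole. The fingers move at their own pace and stop on an object; FORCE is the grip in N (left out, the last holds). Time passes only in rows, so rows that do not move let the fingers close. It gives the time, the measured TCP pose, the force, the opening and the grip force at its end, in the units of the state.
- robot.get_obs(): the state, without advancing time (a new reading comes with each control period).
- cams.camera(name): name is "scene" or "top" or "wrist"; returns the picture (400x640x3 uint8, red, green, blue); there is no depth.
- cams.camera_info(name): a dict with "intrinsics" (3x3 intrinsics, pixels), "dist" ([k1, k2, p1, p2, k3] as OpenCV has them; the pictures are not rectified), "pose" (4x4, takes a point from camera to world coordinates). Camera axes: x right, y down, z forward; pixel columns grow to the right and rows downward; lengths in m; the calibration is good to about 2 mm. A picture is of the moment at which its call begins: read the wrist's pose just before it. camera_info takes no time and is no camera call; for the wrist camera it gives the pose at the moment of the call.
- ticket.hand_in(): hands the job in; it is judged then, once.
The state is a dict: "time": time; "q": joint angles; "joint_velocities": joint speeds; "joint_torque": joint torques, N m; "position": TCP position; "tool_rot": TCP orientation; "ft_force": force on the tool from outside, world axes, zero at the start; "moment": the same for the moment, N m; "grip_width": finger opening in m; "grip_force": force on a finger pad.
Only numpy, scipy, OpenCV 4.12 (cv2) and the standard library are available. Lean on these libraries where they do the work, as an engineer would, in place of code of your own. Each camera call takes 0.05 s, during which the arm holds its last target. There are 200 camera calls.

## Working session

There is one attempt and no reset: what is moved stays moved. The work goes in short steps, Python scripts to look and compute and a shell command to move; the robot and the scene stay as the last step left them, time stands still between calls to the robot, and variables do not carry over. Pictures are saved under pics/ and viewed, at most 10 in all, crops included, and the job is handed in when it is done.

```bash
mkdir -p pics; cat > h.py <<'E'
import numpy as np, cv2
from rig import robot, cams
from scipy.spatial.transform import Rotation as R
def snap(n,f):
    I=cams.camera_info(n); im=cams.camera(n); cv2.imwrite('pics/'+f+'.png',cv2.cvtColor(im,cv2.COLOR_RGB2BGR))
    np.savez('pics/'+f+'.npz',K=I['intrinsics'],d=I['dist'],T=I['pose']); return im
def L(f):
    z=np.load('pics/'+f+'.npz'); return np.array(z['K'],float),np.array(z['d'],float),z['T']
def onplane(f,uv,h):
    K,d,T=L(f); p=cv2.undistortPoints(np.array(uv,float).reshape(-1,1,2),K,d).reshape(-1,2)
    r=np.c_[p,np.ones(len(p))]@T[:3,:3].T; o=T[:3,3]
    return o+r*((h-o[2])/r[:,2])[:,None]
def proj(f,P):
    K,d,T=L(f); Ti=np.linalg.inv(T); 
    return cv2.projectPoints(np.array(P,float).reshape(-1,3),cv2.Rodrigues(Ti[:3,:3])[0],Ti[:3,3],K,d)[0].reshape(-1,2)
E
python3 - <<'E'
from h import *
snap('scene','s0');snap('top','t0')
for f in('s0','t0'):print(L(f)[2].round(3),L(f)[0].round(0).tolist())
o=robot.get_obs();print(o['position'],o['tool_rot'],o['time'])
E
```

```text
[[ 7.790e-01  5.340e-01 -3.270e-01  9.960e-01]
 [ 6.260e-01 -6.640e-01  4.080e-01 -7.590e-01]
 [ 1.000e-03 -5.230e-01 -8.520e-01  1.443e+00]
 [ 0.000e+00  0.000e+00  0.000e+00  1.000e+00]] [[515.0, 0.0, 320.0], [0.0, 515.0, 205.0], [0.0, 0.0, 1.0]]
[[-0.012 -0.982  0.186  0.282]
 [-1.     0.01  -0.01  -0.089]
 [ 0.008 -0.186 -0.982  1.22 ]
 [ 0.     0.     0.     1.   ]] [[392.0, 0.0, 317.0], [0.0, 392.0, 204.0], [0.0, 0.0, 1.0]]
[0.25437966 0.57030972 0.29138325] [ 2.08326412e-01  9.78058885e-01 -8.87191738e-04 -3.70375232e-04] 0.1
```

View pics/s0.png

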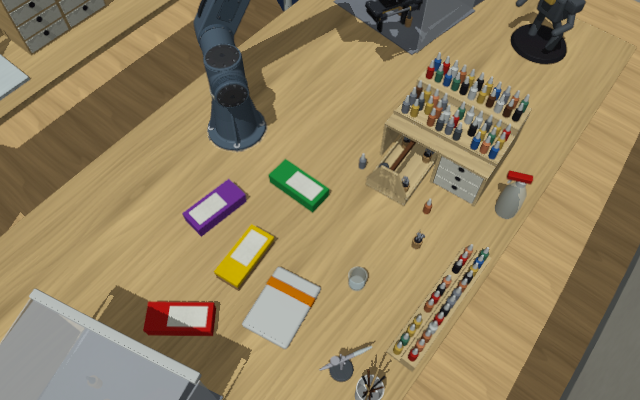

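View pics/t0.png

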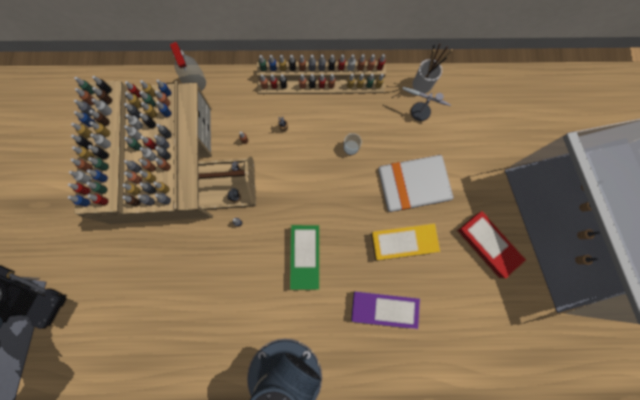

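The scene shows the bay at (400,150) with the tote's front board at (385,185). In the top view the rail runs from about (200,172) to (245,170). The loose bottles are at (237,221) and (242,137), and the loner is at (282,124). The way out points along world -y.

```bash
python3 - <<'E'
from h import *
a=cv2.imread('pics/t0.png')[110:235,170:300];b=cv2.imread('pics/s0.png')[110:250,340:480]
a=cv2.resize(a,(390,375),interpolation=3);b=cv2.resize(b,(400,400),interpolation=3)[:375]
cv2.imwrite('pics/c0.png',np.hstack([a,b]))
E
```

```text
(no output)
```

View pics/c0.png

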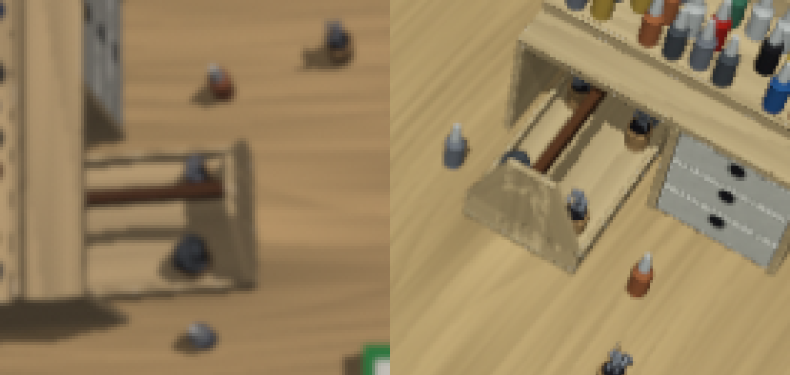

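The crop shows the brown rail from (199,176) to (244,172) in the full picture, the board's front edge at column 198, and the front end board at about column 252. Bottle_a is near (237,222) and bottle_b near (242,138).

```bash
python3 - <<'E'
from h import *
im=cv2.imread('pics/t0.png');hsv=cv2.cvtColor(im,cv2.COLOR_BGR2HSV)
m=np.zeros(im.shape[:2],bool);s=(slice(165,182),slice(200,246))
m[s]=(hsv[s][...,1]>110)&(hsv[s][...,2]<115)&(hsv[s][...,0]<20)
v,u=np.nonzero(m);print(len(u),u.min(),u.max())
P=onplane('t0',np.c_[u,v],.136)
print('rail ends y',P[:,1].min(),P[:,1].max())
k=np.polyfit(P[:,1],P[:,0],1);print('x=',k,np.std(P[:,0]-np.polyval(k,P[:,1])))
k2=[ (y0,P[(P[:,1]>y0)&(P[:,1]<y0+.02),0].mean().round(4)) for y0 in np.arange(P[:,1].min(),P[:,1].max(),.02)];print(k2)
print('board edge',onplane('t0',[[198,90],[198,120],[198,150],[198,180],[198,208]],.168).round(3))
print('bottle tops',onplane('t0',[[237,221],[242,135]],.07).round(3))
print('end board top/bottom',onplane('t0',[[250,172]],.14).round(3),onplane('t0',[[252,158],[254,205]],.03).round(3))
E
```

```text
196 200 243
rail ends y 0.10974539688048411 0.23187477657662026
x= [-0.06899285  0.58938769] 0.0038921387227360184
[(np.float64(0.10974539688048411), np.float64(0.5813)), (np.float64(0.12974539688048412), np.float64(0.58)), (np.float64(0.1497453968804841), np.float64(0.5781)), (np.float64(0.16974539688048412), np.float64(0.5762)), (np.float64(0.18974539688048414), np.float64(0.5761)), (np.float64(0.20974539688048413), np.float64(0.5741)), (np.float64(0.22974539688048412), np.float64(0.5737))]
board edge [[0.819 0.239 0.168]
 [0.728 0.235 0.168]
 [0.639 0.231 0.168]
 [0.552 0.227 0.168]
 [0.474 0.224 0.168]]
bottle tops [[0.452 0.136 0.07 ]
 [0.719 0.128 0.07 ]]
end board top/bottom [[0.582 0.089 0.14 ]] [[0.658 0.102 0.03 ]
 [0.507 0.093 0.03 ]]
```

```bash
python3 -m crank '[[0,0,0,0,0,0.18,0],[0,0,0,0,0,0.18,0],[0,0,0,0,0,0.18,0],[0,0,0,0,0,0.18,0],[0,0,0,0,0,0.18,0]]'; python3 -m crank '[[0,0,0,0,0,0.18,0],[-5.4,0.2,-0.4,0,0,0,0],[-5.4,0.2,-0.4,0,0,0,0],[-5.4,0.2,-0.4,0,0,0,0],[-5.4,0.2,-0.4,0,0,0,0]]'; python3 -m crank '[[-5.4,0.2,-0.4,0,0,0,0],[-4.7,3.2,0,0,0,0,0],[-4.7,3.2,0,0,0,0,0],[-4.7,3.2,0,0,0,0,0],[-4.7,3.2,0,0,0,0,0]]'
```

```text
time: 0.72
position: [0.2545, 0.5704, 0.2916]
tool_rot: [0.615, 0.788, -0.001, 0.0]
ft_force: [0.8, -0.5, 0.7]
grip_width: 0.0871
grip_force: 0.0
time: 1.35
position: [0.2778, 0.3541, 0.3081]
tool_rot: [0.681, 0.732, -0.0, 0.0]
ft_force: [0.2, -0.9, -0.3]
grip_width: 0.0868
grip_force: 0.0
time: 1.98
position: [0.4256, 0.122, 0.3122]
tool_rot: [0.682, 0.732, 0.0, -0.0]
ft_force: [0.3, 0.1, -0.8]
grip_width: 0.0867
grip_force: 0.0
```

```bash
python3 -m crank '[[-1,4.4,0,0,0,0,0],[-1,4.4,0,0,0,0,0],[-1,4.4,0,0,0,0,0],[0,0,0,0,0,0,0],[0,0,0,0,0,0,0]]'; python3 - <<'E'
from h import *
snap('wrist','w0');print(L('w0')[2].round(3), L('w0')[0].round())
E
```

```text
time: 2.6
position: [0.5574, 0.1032, 0.3114]
tool_rot: [0.682, 0.732, -0.001, -0.001]
ft_force: [-0.0, -0.1, 0.0]
grip_width: 0.087
grip_force: 0.0
[[ 0.997  0.07   0.017  0.553]
 [ 0.072 -0.962 -0.263  0.175]
 [-0.002  0.264 -0.965  0.404]
 [ 0.     0.     0.     1.   ]] [[303.   0. 316.]
 [  0. 303. 199.]
 [  0.   0.   1.]]
```

View pics/w0.png

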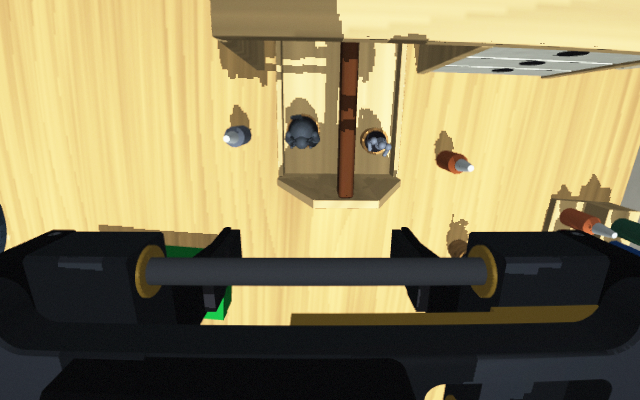

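The wrist view shows the rail from (350,42) to (346,195), the front board's top edge at about (346,205), and the board's front edge from (213,38) to (420,42). The brute is at (302,132) and a light figure at (376,142). Bottles are at (236,135) and (457,162).

```bash
python3 - <<'E'
from h import *
im=cv2.imread('pics/w0.png');hsv=cv2.cvtColor(im,cv2.COLOR_BGR2HSV)
pts=[]
for v in range(46,194,4):
    r=hsv[v,325:375];m=(r[:,1]>120)&(r[:,2]<150)&(r[:,0]<16)
    u=np.nonzero(m)[0]+325
    if 8<len(u)<28: pts.append((u.min(),v,u.max()+1))
p=np.array(pts,float)
A=onplane('w0',p[:,[0,1]],.13);B=onplane('w0',p[:,[2,1]],.13)
C=(A+B)/2;print('width',(B-A)[::6,0].round(4));k=np.polyfit(C[:,1],C[:,0],1);print(k,(C[:,0]-np.polyval(k,C[:,1])).std(),C[:,1].min(),C[:,1].max())
print('front board',onplane('w0',[[315,206],[377,206]],.14).round(4), onplane('w0',[[277,180],[400,180]],.03).round(4))
e=[]
for u in (225,300,330,375,410,520):
    c=cv2.cvtColor(im,cv2.COLOR_BGR2GRAY)[25:70,u].astype(int);v=25+np.argmin(np.diff(cv2.GaussianBlur(c.astype(np.float32),(1,3),0).ravel()));e.append((u,v))
print(e);print(onplane('w0',e,.156).round(4).tolist())
print('bottles tip',onplane('w0',[[228,138],[468,168]],.072).round(3))
E
```

```text
width [0.0149 0.0143 0.0137 0.014  0.0143 0.0146 0.0149]
[-0.06706142  0.5927545 ] 0.0006466111229784708 0.11022242890120043 0.23322112001602835
front board [[0.5578 0.0957 0.14  ]
 [0.6141 0.0998 0.14  ]] [[0.5094 0.0934 0.03  ]
 [0.6642 0.1046 0.03  ]]
[(225, np.int64(41)), (300, np.int64(65)), (330, np.int64(37)), (375, np.int64(38)), (410, np.int64(33)), (520, np.int64(62))]
[[0.4808, 0.2248, 0.156], [0.5382, 0.2116, 0.156], [0.5594, 0.2328, 0.156], [0.593, 0.2346, 0.156], [0.6188, 0.2402, 0.156], [0.7071, 0.2275, 0.156]]
bottles tip [[0.459 0.145 0.072]
 [0.726 0.132 0.072]]
```

```bash
python3 -m crank '[[1.5,1.4,0,0,0,0,0],[1.5,1.45,0,0,0,0,0],[0,0,3,0,0,0,0],[0,0,3,0,0,0,0],[0,0,2,0,0,0,0]]'; python3 -m crank '[[0,0,2,0,0,0,0],[0,0,1.5,0,0,0,0],[0,0,1.4,0,0,0,0],[0,0,0.5,0,0,0,0],[0,0,0,0,0,0,0]]'; python3 - <<'E'
from h import *
snap('wrist','w1');snap('scene','s1')
a=cv2.imread('pics/s1.png')[80:230,340:500];a=cv2.resize(a,(427,400),interpolation=3)
b=cv2.imread('pics/w1.png')[:,150:520]
cv2.imwrite('pics/c1.png',np.hstack([a,b]))
E
```

```text
time: 3.28
position: [0.5827, 0.1356, 0.2312]
tool_rot: [0.681, 0.732, -0.001, -0.001]
ft_force: [0.7, -0.2, -0.1]
grip_width: 0.0868
grip_force: 0.0
time: 3.9
position: [0.5849, 0.1351, 0.1781]
tool_rot: [0.682, 0.732, -0.0, -0.0]
ft_force: [0.2, -0.2, -0.3]
grip_width: 0.0871
grip_force: 0.0
```

View pics/c1.png

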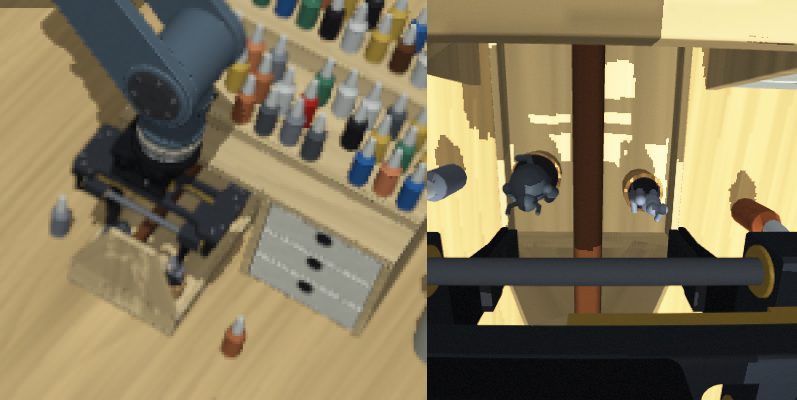

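The fingers straddle the rail, which sits at wrist crop column 588 midway between them, clear of the figures and shelf. Now I close.

```bash
python3 -m crank '[[0,0,0,0,0,0,0.5],[0,0,0,0,0,0,0.7],[0,0,0,0,0,0,0.9],[0,0,0,0,0,0,1],[0,0,0,0,0,0,1]]' 25; python3 -m crank '[[0,0,0,0,0,0,1],[0,0,0,0,0,0,1],[0,0,0,0,0,0,1],[0,0,0,0,0,0,1]]'
```

```text
time: 4.62
position: [0.5849, 0.135, 0.1782]
tool_rot: [0.682, 0.732, -0.0, -0.0]
ft_force: [0.0, -0.0, 0.5]
grip_width: 0.0447
grip_force: 0.0
time: 5.12
position: [0.5836, 0.1349, 0.1781]
tool_rot: [0.682, 0.732, -0.001, -0.001]
ft_force: [-3.8, -1.5, 3.7]
grip_width: 0.0138
grip_force: 25.0
```

```bash
python3 -m crank '[[-0.1,0,0,0,0,0,1],[-0.2,0,0,0,0,0,1],[-0.4,0,0,0,0,0,1],[-0.5,0,0,0,0,0,1],[-0.5,0,0,0,0,0,1]]'; python3 -m crank '[[-0.5,0,0,0,0,0,1],[-0.5,0,0,0,0,0,1],[-0.5,0,0,0,0,0,1],[-0.5,0,0,0,0,0,1],[-0.5,0,0,0,0,0,1]]'
```

```text
time: 5.75
position: [0.5866, 0.1178, 0.1781]
tool_rot: [0.682, 0.732, 0.0, 0.0]
ft_force: [0.2, 3.6, -2.1]
grip_width: 0.0136
grip_force: 25.0
time: 6.38
position: [0.5878, 0.0927, 0.1781]
tool_rot: [0.682, 0.732, -0.0, -0.0]
ft_force: [-0.6, 2.7, -3.5]
grip_width: 0.0135
grip_force: 25.0
```

```bash
for i in 1; do python3 -m crank '[[-0.6,0,0,0,0,0,1],[-0.6,0,0,0,0,0,1],[-0.6,0,0,0,0,0,1],[-0.6,0,0,0,0,0,1],[-0.6,0,0,0,0,0,1]]'; python3 -m crank '[[-0.6,0,0,0,0,0,1],[-0.6,0,0,0,0,0,1],[-0.6,0,0,0,0,0,1],[-0.6,0,0,0,0,0,1],[-0.6,0,0,0,0,0,1]]'; python3 -m crank '[[-0.6,0,0,0,0,0,1],[-0.6,0,0,0,0,0,1],[-0.6,0,0,0,0,0,1],[-0.6,0,0,0,0,0,1],[-0.6,0,0,0,0,0,1]]'; python3 -m crank '[[-0.6,0,0,0,0,0,1],[-0.6,0,0,0,0,0,1],[-0.6,0,0,0,0,0,1],[-0.6,0,0,0,0,0,1],[-0.6,0,0,0,0,0,1]]'; done
```

```text
time: 7.0
position: [0.59, 0.0627, 0.1781]
tool_rot: [0.682, 0.732, -0.0, -0.0]
ft_force: [0.2, 1.7, -4.5]
grip_width: 0.0138
grip_force: 25.0
time: 7.62
position: [0.5922, 0.0329, 0.1782]
tool_rot: [0.682, 0.732, -0.0, -0.0]
ft_force: [0.8, 1.4, -5.2]
grip_width: 0.0139
grip_force: 25.0
time: 8.25
position: [0.5943, 0.003, 0.1782]
tool_rot: [0.682, 0.732, -0.0, -0.0]
ft_force: [0.2, 1.4, -5.6]
grip_width: 0.0139
grip_force: 25.0
time: 8.88
position: [0.5964, -0.0269, 0.1782]
tool_rot: [0.682, 0.732, -0.0, -0.0]
ft_force: [0.1, 0.8, -5.0]
grip_width: 0.0137
grip_force: 25.0
```

```bash
python3 -m crank '[[-0.6,0,0,0,0,0,1],[-0.6,0,0,0,0,0,1],[-0.6,0,0,0,0,0,1],[-0.5,0,0,0,0,0,1],[-0.4,0,0,0,0,0,1]]'; python3 -m crank '[[-0.2,0,0,0,0,0,1],[-0.1,0,0,0,0,0,1],[0,0,0,0,0,0,1],[0,0,0,0,0,0,1]]'
python3 - <<'E'
from h import *
print(robot.get_obs()['moment'])
snap('wrist','w2');snap('scene','s2')
a=cv2.imread('pics/s2.png')[100:260,300:460];a=cv2.resize(a,(400,400),interpolation=3)
b=cv2.imread('pics/w2.png')[:,130:530]
cv2.imwrite('pics/c2.png',np.hstack([a,b]))
E
```

```text
time: 9.5
position: [0.5984, -0.0538, 0.1783]
tool_rot: [0.682, 0.732, -0.0, -0.0]
ft_force: [-0.3, 0.6, -4.6]
grip_width: 0.0136
grip_force: 25.0
time: 10.0
position: [0.5987, -0.0565, 0.1784]
tool_rot: [0.681, 0.732, 0.0, 0.0]
ft_force: [-0.1, -0.1, -5.5]
grip_width: 0.0136
grip_force: 25.0
[ 0.05564095  0.15127964 -0.03443759]
```

View pics/c2.png

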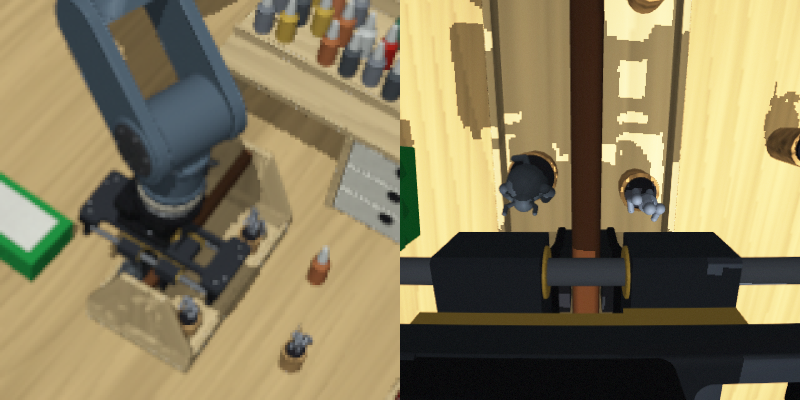

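All figures stand and the tote is out: its back is past the shelf edge. The grip is near the front, so I'll regrip near the middle to lift it level. First I relax the vertical load.

```bash
python3 -m crank '[[0,0,0.05,0,0,0,1],[0,0,0.05,0,0,0,1],[0,0,0,0,0,0,1]]'; python3 -m crank '[[0,0,0,0,0,0,0.7],[0,0,0,0,0,0,0.6],[0,0,0,0,0,0,0.5],[0,0,0,0,0,0,0.4],[0,0,0,0,0,0,0.4]]'
```

```text
time: 10.48
position: [0.5988, -0.0565, 0.1781]
tool_rot: [0.682, 0.732, 0.0, 0.0]
ft_force: [-0.8, 1.7, 2.0]
grip_width: 0.0138
grip_force: 25.0
time: 11.1
position: [0.5986, -0.0565, 0.1772]
tool_rot: [0.682, 0.732, 0.0, 0.0]
ft_force: [-0.3, 0.1, -0.0]
grip_width: 0.0502
grip_force: 0.0
```

```bash
python3 -m crank '[[0,0,-2,0,0,0,0.3],[1.5,0,-1,0,0,0,0.3],[2.5,0,0,0,0,0,0.3],[2.5,0,0,0,0,0,0.3],[2,0,0,0,0,0,0.3]]'; python3 -m crank '[[0,0,0,0,0,0,0.3],[0,0,1.2,0,0,0,0.3],[0,0,1.2,0,0,0,0.3],[0,0,0.6,0,0,0,0.3],[0,0,0,0,0,0,0.3]]'; python3 - <<'E'
from h import *
snap('wrist','w3');snap('top','t3')
a=cv2.imread('pics/t3.png')[100:235,180:350];a=cv2.resize(a,(425,338),interpolation=3);a=np.vstack([a,np.zeros((62,425,3),np.uint8)])
b=cv2.imread('pics/w3.png')[:,140:510]
cv2.imwrite('pics/c3.png',np.hstack([a,b]))
E
```

```text
time: 11.72
position: [0.5921, 0.0302, 0.2073]
tool_rot: [0.681, 0.732, 0.0, -0.0]
ft_force: [0.4, -0.1, 0.1]
grip_width: 0.0608
grip_force: 0.0
time: 12.35
position: [0.5921, 0.0279, 0.1762]
tool_rot: [0.682, 0.731, -0.001, -0.001]
ft_force: [0.1, -0.1, 0.9]
grip_width: 0.0609
grip_force: 0.0
```

View pics/c3.png

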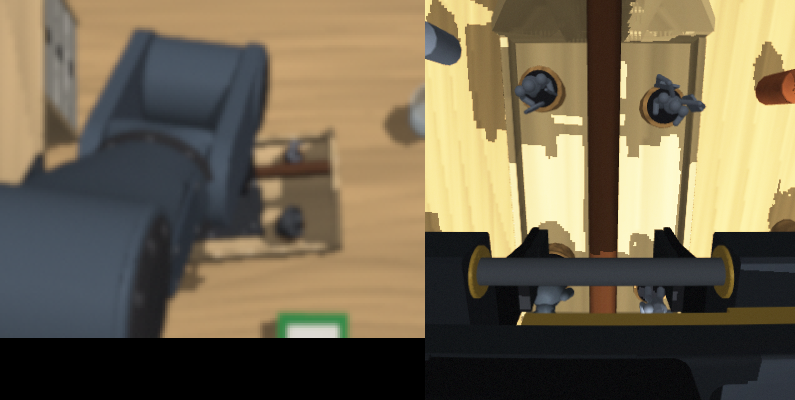

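The rail (crop column 603) is centred between the fingers and all four figures are standing. Now I grip firmly and lift a little to check the balance.

```bash
python3 -m crank '[[0,0,0,0,0,0,0.6],[0,0,0,0,0,0,0.8],[0,0,0,0,0,0,1],[0,0,0,0,0,0,1],[0,0,0,0,0,0,1]]' 50; python3 -m crank '[[0,0,0,0,0,0,1],[0,0,0,0,0,0,1],[0,0,0,0,0,0,1],[0,0,0,0,0,0,1],[0,0,0,0,0,0,1]]';python3 -m crank '[[0,0,-0.1,0,0,0,1],[0,0,-0.2,0,0,0,1],[0,0,-0.3,0,0,0,1],[0,0,-0.3,0,0,0,1],[0,0,-0.1,0,0,0,1]]'; python3 -m crank '[[0,0,0,0,0,0,1],[0,0,0,0,0,0,1]]'; python3 - <<'E'
from h import *
o=robot.get_obs();print(o['moment'],o['ft_force'])
a=R.from_quat(o['tool_rot']).inv().apply(o['moment']);print(a)
E
```

```text
time: 13.08
position: [0.5925, 0.0284, 0.1773]
tool_rot: [0.682, 0.732, -0.0, 0.0]
ft_force: [-0.7, 1.4, -0.1]
grip_width: 0.0188
grip_force: 0.0
time: 13.7
position: [0.5929, 0.0284, 0.1773]
tool_rot: [0.682, 0.732, 0.0, 0.0]
ft_force: [2.9, 1.8, -1.5]
grip_width: 0.0137
grip_force: 50.0
time: 14.32
position: [0.5925, 0.0283, 0.1875]
tool_rot: [0.682, 0.732, 0.0, 0.0]
ft_force: [-0.2, -0.2, -6.6]
grip_width: 0.0139
grip_force: 50.0
time: 14.58
position: [0.5924, 0.0283, 0.1872]
tool_rot: [0.682, 0.732, -0.0, -0.0]
ft_force: [0.5, -0.0, -6.2]
grip_width: 0.0138
grip_force: 50.0
[-0.02604068  0.02259448  0.03553113] [ 0.46683074 -0.03356368 -6.24473744]
[ 0.02438619 -0.02438188 -0.03552361]
```

Balance is within 4 mm (0.64 kg). Now I lift the rest.

```bash
python3 -m crank '[[0,0,-0.2,0,0,0,1],[0,0,-0.4,0,0,0,1],[0,0,-0.6,0,0,0,1],[0,0,-0.6,0,0,0,1],[0,0,-0.6,0,0,0,1]]'; python3 -m crank '[[0,0,-0.6,0,0,0,1],[0,0,-0.6,0,0,0,1],[0,0,-0.6,0,0,0,1],[0,0,-0.6,0,0,0,1],[0,0,-0.6,0,0,0,1]]'; python3 -m crank '[[0,0,-0.6,0,0,0,1],[0,0,-0.6,0,0,0,1],[0,0,-0.6,0,0,0,1],[0,0,-0.6,0,0,0,1],[0,0,-0.5,0,0,0,1]]';python3 -m crank '[[0,0,-0.5,0,0,0,1],[0,0,-0.3,0,0,0,1],[0,0,-0.1,0,0,0,1],[0,0,0,0,0,0,1],[0,0,0,0,0,0,1]]'; python3 - <<'E'
from h import *
snap('wrist','w4');snap('scene','s4')
a=cv2.imread('pics/s4.png')[80:270,290:480];a=cv2.resize(a,(400,400),interpolation=3)
b=cv2.imread('pics/w4.png')[:,120:520]
cv2.imwrite('pics/c4.png',np.hstack([a,b]))
E
```

```text
time: 15.2
position: [0.5926, 0.0283, 0.2119]
tool_rot: [0.682, 0.732, 0.0, 0.0]
ft_force: [0.1, -0.0, -7.9]
grip_width: 0.0137
grip_force: 50.0
time: 15.82
position: [0.5925, 0.0283, 0.2416]
tool_rot: [0.682, 0.732, -0.0, -0.0]
ft_force: [-0.2, 0.7, -6.5]
grip_width: 0.0133
grip_force: 50.0
time: 16.45
position: [0.5925, 0.0284, 0.2707]
tool_rot: [0.682, 0.732, 0.0, 0.0]
ft_force: [-0.2, -0.2, -7.6]
grip_width: 0.0137
grip_force: 50.0
time: 17.08
position: [0.5924, 0.0283, 0.279]
tool_rot: [0.682, 0.732, -0.0, -0.0]
ft_force: [-0.0, 0.5, -6.9]
grip_width: 0.0135
grip_force: 50.0
```

View pics/c4.png

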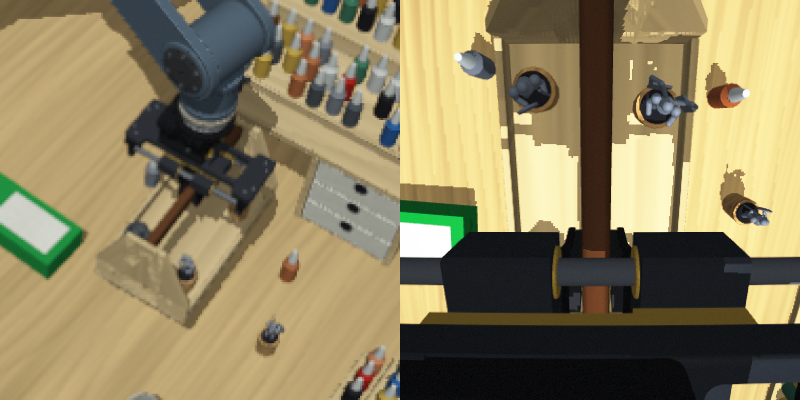

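The tote is held about 10 cm up. Its rear board and rear figures sit at the same wrist pixels as before the lift, so it is level. The bottles and loner still stand where they were.

```bash
python3 -m crank '[[0,0,0,0,0,0,1],[0,0,0,0,0,0,1],[0,0,0,0,0,0,1],[0,0,0,0,0,0,1]]'; python3 -c "
from rig import ticket;print(ticket.hand_in())"
```

```text
time: 17.68
position: [0.5925, 0.0283, 0.2792]
tool_rot: [0.682, 0.732, 0.0, 0.0]
ft_force: [0.3, 0.6, -7.2]
grip_width: 0.0134
grip_force: 50.0
the job is handed in; nothing more can be done
None
```

The tote was slid out from under the shelf, regripped near the middle of its handle, and is held level about 10 cm above the table; the job was handed in at 17.7 s, with the figures in view standing and the bottles and loner where they were.

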